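Close the refill carton round its neck and take off the push-and-turn cap

TASK

Get the boxed cleaner refill ready to pour. Fold its two big flaps flat round the neck so the jug cannot slide out when the box is tipped: first the plain left one, then the printed right one, whose edge lies over it. Then press the red safety cap right down against its spring, twist it counter-clockwise while it is down until it comes free, lift it straight off, and finish still holding it in the gripper, level and just clear above the open mouth. Do not put it down or let it go. The box stays standing where it is, the flaps stay shut, and the tin, cup and glass beside it stay where they are.

Things in the scene. Friction and masses are not known exactly. Their poses are not given: they have to be found in the camera images.
- refill_box: Cardboard carton, 170 x 170 mm, 150 mm high, with a rigid white jug inside, about 2.6 kg, standing loose on a rubber mat 8 mm thick. Origin: centre of its underside; z up, y to its left wall, x to its back wall; yaw -0.87 to -0.17. The jug's neck stands on the z axis and carries the cap. The short front and back flaps are already folded in.
- flap_low (a joint): Plain brown left flap: 166 mm along x, 83 mm from hinge to free edge, 3 mm thick, half-moon cut-out of 31 mm radius round the neck. Hinge line parallel to x at y = +84, z = 152 mm of the box. 0 rad: shut, flat; 1.57: upright; starts at 1.75 to 2.1, leaning outward. Stays where it is left; about 1 N on its outer face folds it. Shut it first.
- flap_low_edge (a point): Point on the free edge of the left flap, 83 mm from its hinge line, 55 mm to the front (-x) of its middle: clear of the cap, so a good part of the edge to push on.
- flap_top (a joint): Right flap with two blue patches printed on its outer face: as the left one but 94 mm from hinge to free edge, hinge line at y = -84, z = 155.5 mm of the box. Shut, it overlaps the left flap by 10 mm, upper face at z = 157 mm. 0 rad: shut, flat; starts at 1.75 to 2.1, leaning outward. If it is shut first, the left flap cannot go under it.
- flap_top_edge (a point): Point on the free edge of the right flap, 94 mm from its hinge line, 55 mm to the front (-x) of its middle.
- cap: Ribbed red push-and-turn cap, 52 mm across, 34 mm high, 55 g. Origin: centre of its lower rim; z up. Locked, its rim is 167 mm over the box's underside, 10 mm over the shut flaps; it fits with 1 mm play. A spring pushes it up (6 N at rest, 1.5 N/mm); it can be pressed down 6.5 mm to a hard stop, about 10 N more than at rest.
- cap_top (a point): Centre of the cap's flat top, 201 mm over the box's underside when locked. Not pressed, the cap is blocked after a few degrees. Pressed more than 4 mm it turns counter-clockwise seen from above, is free after 42 to 48 degrees and meets a stop at 83: aim at about 62. Then its spring lifts it 4 mm and it comes straight off; its rim clears the neck after 23 mm of rise.
- mouth (a point): Centre of the jug's mouth, the top of the neck (32 mm across), 190 mm above the underside of the box, on its z axis; axes as the box's.
- drip_mat: Fixed dark rubber drip mat under the carton, 260 x 260 mm, 8 mm thick with a rim 3 mm higher; origin centre of its underside on the worktop.
- tin: White food tin with a picture of green peas, 75 mm across, 110 mm high; origin centre of its underside. Leave it alone.
- cup: Small white dotted cup, 65 x 90 x 56 mm; origin centre of its underside. Leave it alone.
- tumbler: Clear drinking glass, 81 mm across, 91 mm high; origin centre of its underside. Leave it alone.

How it is judged:
On the way, in this order (a step that is already met when the one before it is completed fails the run):
1. the plain left flap is folded flat, while the right one is still open (value of joint flap_low below 0.12 rad and value of joint flap_top above 0.5 rad), for 0.1 s.
2. the printed right flap is folded flat over it (value of joint each of flap_low, flap_top below 0.12 rad and z of cap in the frame of refill_box below 0.17 m), for 0.2 s.
3. the cap is pressed down on the neck by at least 3.5 mm, not yet turned (z of cap in the frame of refill_box below 0.1635 m and angle between the x axis of cap and the x axis of refill_box, either way round below 0.45 rad), for 0.05 s.
4. the cap is turned by more than 0.5 rad, still on the neck (z of cap in the frame of refill_box below 0.185 m and angle between the x axis of cap and the x axis of refill_box, either way round above 0.5 rad), for 0.05 s.
At the end, for the whole second after the job is handed in: The gripper holds the cap still (fingers press on it with more than 2 N, nothing touches the box through it), its rim 15 to 150 mm above the mouth, within 40 mm of the mouth's axis, tilted less than 0.3 rad; both flaps are shut to within 0.2 rad; the box stands level on its mat (z of cap in the frame of mouth between 0.015 and 0.15 m and horizontal distance between cap and mouth below 0.04 m and angle between cap's own z axis and vertical below 0.3 rad and contact force between the fingers and cap above 2 N and contact force between cap and refill_box below 0.2 N and linear speed of cap below 0.03 m/s and value of joint each of flap_low, flap_top below 0.2 rad and angle between refill_box's own z axis and vertical below 0.05 rad and height (world z) of refill_box below 0.02 m); the arm keeps its last pose, push and grip.
It fails at once if the box is shifted or lifted more than 30 mm, or tipped more than 0.2 rad (distance of refill_box from where it was at the start of the episode above 0.03 m or angle between refill_box's own z axis and vertical above 0.2 rad).
It fails at once if a bystander is moved more than 25 mm (distance of any of tin, cup, tumbler from where it was at the start of the episode above 0.025 m).
It also fails if it takes over 46 s, if anything falls off the work surface, if the arm or the gripper's body presses on something with over 40 N, if the wrist force passes 120 N, or if a joint passes its speed limit or range.

ROBOT

A 6-joint arm with a two-finger parallel gripper is mounted at the origin on a cart in front of the work surface, level with it; the furniture and walls round the work are solid. World frame = base frame: x ahead of the robot, y to its left, z up, the work surface at z = 0. Lengths are in m, angles in rad, forces in N, time in s.
With the tool pointing down it reaches from about 0.275 to 0.85 m from the base axis. Payload 5.2 kg.
Tool frame: the origin (TCP) lies at the very end of the fingers, on their centre line; the grasp point (between the pads) lies 19 mm behind it; z points along the fingers, y is the line along which they close (so a half turn about z gives the same grasp; the last joint's range is limited). The gripper opens to 85 mm and grips with 20 to 120 N. Pads are 22 mm wide; open, the fingers measure 114 mm over their backs; the gripper's body (76 mm by 85 mm) begins 54 mm behind the grasp point. The pads swing forward as they close: fully open they stand 13 mm farther back than shut.
Start: joints at [1.092, 0.259, 1.535, -0, 1.348, -0.203], TCP at [0.15, 0.529, 0.231] pointing down, gripper open.
Joint ranges: [-3.14, 3.14], [-0.91, 2.08], [0.19, 2.58], [-1.22, 4.36], [0.22, 2.71], [-3.12, 3.12]. Speed limits (rad/s): [2.57, 2.57, 3.14, 3.14, 3.14, 3.14].

INTERFACE

Orientations are given as [roll, pitch, yaw] about the fixed x, y, z axes, in that order (R = Rz(yaw) Ry(pitch) Rx(roll)).
In Python, from workcell import monitor, cams, manip gives the robot as it stands. The module is installed in compiled form; this text tells all that it offers.
- The arm moves only by the tool arm_command, never from a script. Its argument "series" is one flat list of numbers, 7 for each row, row after row: the shift along the world's x, y, z in m, then the turn, a rotation vector about the world's x, y, z in rad, then the finger opening in m, from 0 to 0.0854. In form: [dx, dy, dz, wx, wy, wz, gripper, dx, dy, dz, wx, wy, wz, gripper, ...]. A call has 1 to 10 rows; each row is the pose to reach, as a shift and turn from the pose commanded when the call began; what a row does not reach only later rows make up. A row lasts 1/10 s, in which the tool goes at most 50 mm and 8.59 degrees, less where a joint would pass 70% of its speed; a pose out of reach is approached as far as the arm can. A call with a gripper value outside its range is refused whole. The fingers move at their own pace and stop on an object; "squeeze" is the grip in N (left out, the last holds). Time passes only in rows, so rows that repeat a pose let the fingers close. It gives the time, the measured TCP pose, the force, the opening and the grip force at its end, in the units of the state.
- monitor.read_state(): the state, without advancing time (a new reading comes with each control period).
- cams.read_camera(name): name is "scene" or "top" or "wrist"; returns (picture, depth): 420x560x3 uint8, red, green, blue; 420x560 float32, m along the optical axis (not along the pixel's ray), 0 where there is no reading.
- cams.camera_model(name): a dict with "fx", "fy", "cx", "cy" (pixels), "rvec" (rotation vector, rad) and "tvec" (3), from world to camera coordinates, as OpenCV has them; the wrist camera has in their place "mount" (4x4, takes a point from camera to tool coordinates, whose origin is the TCP and whose axes are the flange's). Camera axes: x right, y down, z forward; pixel columns grow to the right and rows downward; lengths in m; the calibration is good to about 2 mm. A picture is of the moment at which its call begins: read the wrist's pose just before it. camera_model takes no time and is no camera call.
- manip.close_job(): hands the job in; it is judged then, once.
The state is a dict: "time_s": time; "qpos": joint angles; "qvel": joint speeds; "effort": joint torques, N m; "tcp_pos": TCP position; "eef_rot": TCP orientation; "wrist_force": force on the tool from outside, world axes, zero at the start; "moment": the same for the moment, N m; "finger_gap": opening from 0.0 (shut) to 1.0 (fully open); "finger_force": force on a finger pad.
Only numpy, scipy, OpenCV 4.12 (cv2) and the standard library are available. Lean on these libraries where they do the work, as an engineer would, in place of code of your own. Each camera call takes 0.05 s, during which the arm holds its last target. There are 200 camera calls.

## Working session

There is one attempt and no reset: what is moved stays moved. The work goes in short steps, Python scripts to look and compute and a tool call to move; the robot and the scene stay as the last step left them, time stands still between calls to the robot, and variables do not carry over. Pictures are saved under pics/ and viewed, at most 10 in all, crops included, and the job is handed in when it is done.

Besides the shell and the picture viewer there is one more tool, called after "Call:" as name(argument=value, ...) on one line, values as JSON. arm_command: Moves the arm, as the interface text tells. Its arguments: {"type":"object","properties":{"series":{"type":"array"},"squeeze":{"type":"number"}},"required":["series"]}

```bash
mkdir -p pics; cat > h.py <<'E'
import numpy as np, cv2
from workcell import monitor, cams, manip
def snap(n):
    s=monitor.read_state(); im,d=cams.read_camera(n); m=cams.camera_model(n)
    if 'mount' in m:
        M=np.array(m['mount']); T=np.eye(4); T[:3,3]=s['tcp_pos']
        from scipy.spatial.transform import Rotation as R
        T[:3,:3]=R.from_euler('xyz',s['eef_rot']).as_matrix(); C=T@M
    else:
        V=np.eye(4); V[:3,:3]=cv2.Rodrigues(np.array(m['rvec'],float))[0]; V[:3,3]=np.ravel(m['tvec']); C=np.linalg.inv(V)
    return im,d,m,C
def cloud(d,m,C):
    v,u=np.mgrid[:d.shape[0],:d.shape[1]]
    P=np.stack([(u-m['cx'])/m['fx']*d,(v-m['cy'])/m['fy']*d,d],-1)
    return P@C[:3,:3].T+C[:3,3]
def ray(uv,z,m,C):
    r=C[:3,:3]@np.array([(uv[0]-m['cx'])/m['fx'],(uv[1]-m['cy'])/m['fy'],1]); o=C[:3,3]
    return o+r*(z-o[2])/r[2]
def save(im,f): cv2.imwrite('pics/'+f,im[...,::-1])
E
python3 - <<'E'
from h import *
print(monitor.read_state())
ims=[]
for n in ('scene','top'):
    im,d,m,C=snap(n); np.savez(n+'.npz',im=im,d=d,C=C,k=[m[q] for q in('fx','fy','cx','cy')])
    save(im,n+'.png')
    P=cloud(d,m,C); hsv=cv2.cvtColor(im,cv2.COLOR_RGB2HSV)
    red=((hsv[...,0]<8)|(hsv[...,0]>172))&(hsv[...,1]>150)&(hsv[...,2]>80)&(d>0)
    q=P[red]; v,u=np.nonzero(red); print(n,C[:3,3],red.sum(),np.median(q,0),np.percentile(q,97,0),np.percentile(q,3,0),u.mean(),v.mean())
E
```

```text
{'time_s': 0.0, 'qpos': array([ 1.09219446e+00,  2.59345715e-01,  1.53610365e+00, -2.11905264e-05,
        1.34800443e+00, -2.02788775e-01]), 'qvel': array([ 1.24673609e-03,  2.09248193e-03, -5.08402505e-04,  4.13911268e-04,
        9.70551324e-05,  1.89236263e-03]), 'effort': array([-2.49931982e-04, -4.46043742e+01, -2.90557390e+01, -4.48293022e-04,
        1.21359489e-02,  3.90540379e-05]), 'tcp_pos': array([0.14950583, 0.52872874, 0.23046499]), 'eef_rot': array([-3.13976549e+00, -3.54602308e-04,  2.86578394e+00]), 'wrist_force': array([-0.53100538,  0.97124363, -0.36411114]), 'moment': array([-0.00403145, -0.01218191,  0.07065193]), 'finger_force': 0.0, 'finger_gap': 1.0052477757645726}
scene [0.19276824 0.35494088 0.76255261] 381 [ 0.57628601 -0.20062907  0.21052648] [ 0.59978057 -0.18117074  0.21255651] [ 0.55516624 -0.22554059  0.20346006] 260.9685039370079 171.06561679790028
top [ 0.34528633 -0.21105651  1.14373823] 355 [ 0.57589389 -0.2056318   0.20815286] [ 0.59843338 -0.18481091  0.21126981] [ 0.55378458 -0.22673137  0.20400444] 276.61971830985914 197.8
```

View pics/scene.png

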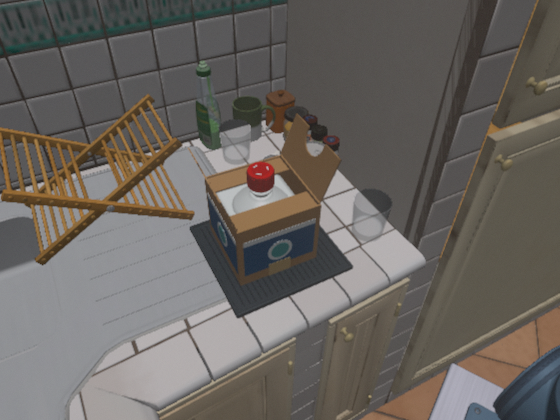

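View pics/top.png

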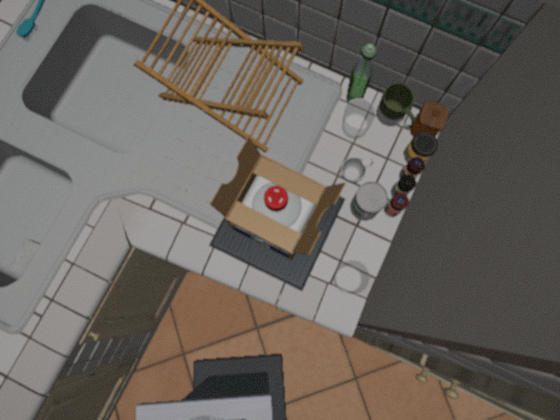

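```bash
python3 - <<'E'
from h import *
z=np.load('top.npz'); m=dict(zip(('fx','fy','cx','cy'),z['k'])); P=cloud(z['d'],m,z['C']); im=z['im']
c=np.array([.576,-.205]); r=np.hypot(*(P[...,:2]-c).transpose(2,0,1))
hsv=cv2.cvtColor(im,cv2.COLOR_RGB2HSV); br=(hsv[...,0]<22)&(hsv[...,1]>90)&(r<.22)&(z['d']>0)
red=((hsv[...,0]<5)|(hsv[...,0]>172))&(hsv[...,1]>170)
for lo,hi in((.145,.172),):
    q=P[br&~red&(P[...,2]>lo)&(P[...,2]<hi)][:,:2]; print(len(q),cv2.minAreaRect((q*1000).astype(np.float32)))
for n in('top','scene'):
    z=np.load(n+'.npz'); m=dict(zip(('fx','fy','cx','cy'),z['k'])); im=z['im'];P=cloud(z['d'],m,z['C'])
    hsv=cv2.cvtColor(im,cv2.COLOR_RGB2HSV); r=np.hypot(*(P[...,:2]-c).transpose(2,0,1))
    for psi in (-.45,):
        X=np.array([np.cos(psi),np.sin(psi)]);Y=np.array([-X[1],X[0]])
        br=(hsv[...,0]<22)&(hsv[...,1]>90)&(r<.25)&(z['d']>0)&(P[...,2]>.175)
        y=(P[...,:2]-c)@Y
        for s in(1,-1):
            q=P[br&(y*s>.07)]
            if len(q)>30:
                cc=q.mean(0);w,V=np.linalg.eigh(np.cov((q-cc).T)); nn=V[:,0]*np.sign(V[2,0]); h=np.array([-nn[1],nn[0]]); a=np.arctan2(h[1],h[0])
                print(n,s,len(q),cc,'n',nn,'hinge ang mod pi',(a+np.pi/2)%np.pi-np.pi/2,'tilt',np.arccos(nn[2]),q[:,2].max())
z=np.load('top.npz'); m=dict(zip(('fx','fy','cx','cy'),z['k'])); P=cloud(z['d'],m,z['C'])
for u,v in((371,190),(370,212),(355,170),(348,278),(320,240),(215,245),(305,282),(345,190),(250,158),(229,228),(328,184)): print(u,v,P[v,u])
big=cv2.resize(z['im'][120:300,190:400],None,fx=3.5,fy=3.3,interpolation=cv2.INTER_CUBIC); save(np.clip(big*1.5,0,255).astype(np.uint8),'crop.png')
E
```

```text
1981 ((576.7294311523438, -204.28591918945312), (175.53875732421875, 168.6426239013672), 58.57193374633789)
top 1 1293 [ 0.66677731 -0.13591951  0.20253345] n [-0.36389548 -0.92567107  0.10350439] hinge ang mod pi -0.3745572533184849 tilt 1.4671062345443002 0.23953358886605858
top -1 868 [ 0.52168528 -0.28997891  0.21157249] n [0.48690222 0.79614468 0.35927687] hinge ang mod pi -0.5488871200411243 tilt 1.203303414351383 0.25566243106384046
scene 1 548 [ 0.76312506 -0.16092407  0.19710663] n [0.27845377 0.45287239 0.84697703] hinge ang mod pi -0.551275422942636 tilt 0.560523284446469 0.24195512599200686
scene -1 1949 [ 0.52226807 -0.28850435  0.21146231] n [0.48896291 0.79599601 0.35679913] hinge ang mod pi -0.5508519997047756 tilt 1.205957079087104 0.2548677222360768
371 190 [ 0.60387795 -0.43105624  0.10406206]
370 212 [ 0.55054878 -0.4221065   0.10747827]
355 170 [ 0.68357244 -0.41539373  0.01037076]
348 278 [ 0.40804151 -0.36909297  0.01191111]
320 240 [ 0.50778432 -0.3090644   0.00563252]
215 245 [ 0.51374453 -0.04422079  0.00535832]
305 282 [ 0.40581972 -0.26274714  0.01064245]
345 190 [ 0.6348635  -0.38592848 -0.00134661]
250 158 [ 0.67284326 -0.15537132  0.19265374]
229 228 [ 0.55389972 -0.08174751  0.00950751]
328 184 [ 0.65465176 -0.34353348 -0.0034018 ]
```

View pics/crop.png

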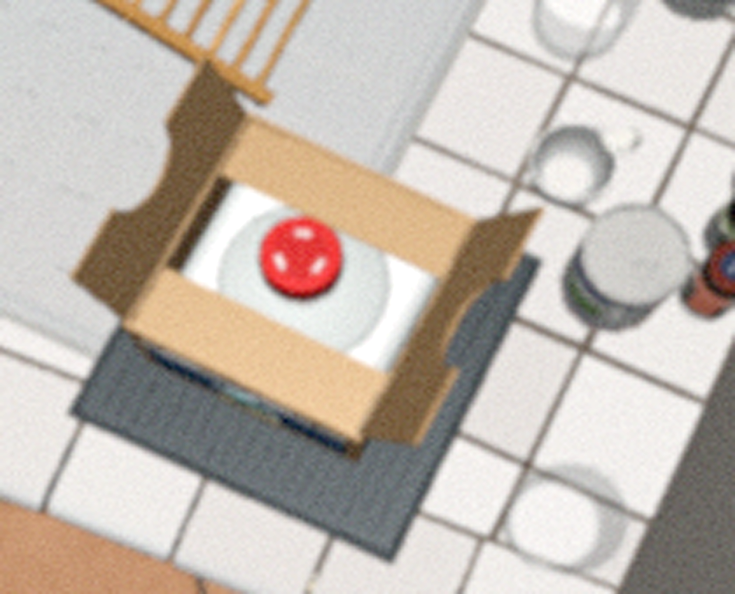

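Call:
arm_command(series=[0.04, -0.05, 0.03, 0, 0, -0.05, 0, 0.08, -0.1, 0.05, 0, 0, -0.1, 0, 0.11, -0.14, 0.07, 0, 0, -0.2, 0, 0.15, -0.18, 0.07, 0, 0, -0.274, 0, 0.18, -0.22, 0.07, 0, 0, -0.274, 0, 0.21, -0.26, 0.07, 0, 0, -0.274, 0, 0.24, -0.3, 0.07, 0, 0, -0.274, 0, 0.27, -0.33, 0.07, 0, 0, -0.274, 0, 0.3, -0.365, 0.07, 0, 0, -0.274, 0, 0.33, -0.4, 0.07, 0, 0, -0.274, 0])

```text
time_s: 1.1
tcp_pos: [0.4608, 0.1503, 0.3011]
eef_rot: [3.142, -0.0, 2.592]
wrist_force: [0.4, 0.5, 0.3]
finger_gap: -0.001
finger_force: 0.0
```

Call:
arm_command(series=[0.03, -0.035, 0, 0, 0, 0, 0, 0.06, -0.07, 0, 0, 0, 0, 0, 0.09, -0.105, 0, 0, 0, 0, 0, 0.115, -0.14, 0, 0, 0, 0, 0, 0.137, -0.164, 0, 0, 0, 0, 0, 0.137, -0.164, -0.03, 0, 0, 0, 0, 0.137, -0.164, -0.06, 0, 0, 0, 0, 0.137, -0.164, -0.09, 0, 0, 0, 0, 0.137, -0.164, -0.1, 0, 0, 0, 0, 0.137, -0.164, -0.1, 0, 0, 0, 0])

```text
time_s: 2.1
tcp_pos: [0.5959, -0.0116, 0.1994]
eef_rot: [-3.14, -0.004, 2.592]
wrist_force: [-0.8, 1.1, -0.2]
finger_gap: -0.001
finger_force: 0.0
```

```bash
python3 - <<'E'
from h import *
print(monitor.read_state()['tcp_pos'])
im,d,m,C=snap('scene'); save(im[100:310,140:420].repeat(2,0).repeat(2,1),'s2.png')
E
```

```text
[ 0.59589805 -0.01161958  0.19943719]
```

View pics/s2.png

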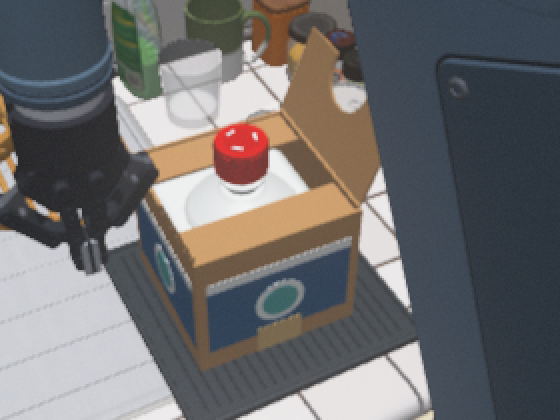

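Call:
arm_command(series=[0.02, -0.012, 0, 0, 0, 0, 0, 0.01, -0.028, 0, 0, 0, 0, 0, 0, -0.045, 0, 0, 0, 0, 0, -0.009, -0.06, 0, 0, 0, 0, 0, -0.0185, -0.076, 0.002, 0, 0, 0, 0, -0.029, -0.093, 0.005, 0, 0, 0, 0, -0.039, -0.11, 0.005, 0, 0, 0, 0, -0.047, -0.123, -0.01, 0, 0, 0, 0, -0.052, -0.131, -0.022, 0, 0, 0, 0, -0.053, -0.132, -0.029, 0, 0, 0, 0])

```text
time_s: 3.15
tcp_pos: [0.5431, -0.1449, 0.172]
eef_rot: [-3.141, -0.0, 2.59]
wrist_force: [-0.3, -0.5, 0.6]
finger_gap: 0.002
finger_force: 0.4
```

Call:
arm_command(series=[-0.002, -0.003, -0.005, 0, 0, 0, 0, -0.002, -0.003, -0.007, 0, 0, 0, 0, -0.002, -0.003, -0.007, 0, 0, 0, 0, -0.002, -0.003, -0.007, 0, 0, 0, 0])

```text
time_s: 3.55
tcp_pos: [0.5424, -0.1465, 0.1654]
eef_rot: [3.142, 0.0, 2.592]
wrist_force: [0.1, -0.1, -0.5]
finger_gap: -0.003
finger_force: 0.0
```

```bash
python3 - <<'E'
from h import *
im,d,m,C=snap('scene'); save(im[100:310,140:420].repeat(2,0).repeat(2,1),'s3.png')
E
```

```text
(no output)
```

View pics/s3.png

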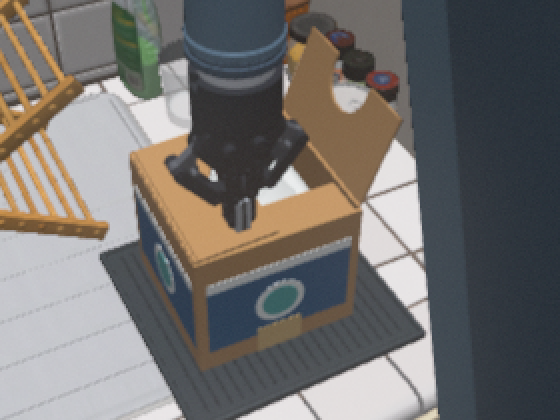

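Call:
arm_command(series=[0, 0, -0.003, 0, 0, 0, 0, 0, 0, -0.005, 0, 0, 0, 0, 0, 0, -0.005, 0, 0, 0, 0, 0, 0, -0.005, 0, 0, 0, 0])

```text
time_s: 4.0
tcp_pos: [0.5425, -0.1468, 0.1613]
eef_rot: [3.141, 0.001, 2.592]
wrist_force: [-1.9, 0.9, 6.2]
finger_gap: -0.001
finger_force: 3.4
```

```bash
python3 - <<'E'
from h import *
z=np.load('top.npz'); m=dict(zip(('fx','fy','cx','cy'),z['k'])); P=cloud(z['d'],m,z['C'])
for u,v in((375,330),(400,300),(420,250),(450,200),(365,300)): print(u,v,P[v,u])
D=P[(P[...,2]>.3)&(z['d']>0)]; print(len(D), D.min(0),D.max(0))
n=np.hypot(D[:,0]-.44,D[:,1]+.31); print(D[n.argmin()],n.min())
E
```

```text
375 330 [ 0.29343386 -0.37914345  0.23909337]
400 300 [ 0.34605174 -0.40914683  0.34026021]
420 250 [ 0.43108495 -0.45914565  0.3278031 ]
450 200 [ 0.50509443 -0.50146411  0.39319632]
365 300 [ 0.35240985 -0.40748662 -0.00217794]
50393 [ 0.1390049  -0.68023196  0.30000542] [ 0.97100758 -0.3778096   0.84254846]
[ 0.3764317  -0.42571877  0.79065256] 0.13202940051679649
```

Call:
arm_command(series=[0, 0, 0.04, 0, 0, 0, 0, 0, 0, 0.09, 0, 0, 0, 0, -0.005, -0.01, 0.14, 0, 0, 0, 0, -0.03, -0.05, 0.145, 0, 0, 0, 0, -0.06, -0.09, 0.145, 0, 0, 0, 0, -0.085, -0.135, 0.145, 0, 0, 0, 0, -0.1115, -0.18, 0.145, 0, 0, 0, 0, -0.1115, -0.18, 0.11, 0, 0, 0, 0, -0.1115, -0.18, 0.07, 0, 0, 0, 0, -0.1115, -0.18, 0.04, 0, 0, 0, 0])

```text
time_s: 5.0
tcp_pos: [0.4295, -0.3269, 0.198]
eef_rot: [3.141, -0.002, 2.59]
wrist_force: [-0.6, -0.4, -0.1]
finger_gap: -0.002
finger_force: 0.0
```

Call:
arm_command(series=[0.012, 0.018, 0, 0, 0, 0, 0, 0.022, 0.035, 0, 0, 0, 0, 0, 0.032, 0.052, 0, 0, 0, 0, 0, 0.042, 0.068, 0.002, 0, 0, 0, 0, 0.052, 0.085, 0.005, 0, 0, 0, 0, 0.062, 0.102, 0.008, 0, 0, 0, 0, 0.07, 0.115, -0.006, 0, 0, 0, 0, 0.075, 0.123, -0.02, 0, 0, 0, 0, 0.079, 0.129, -0.032, 0, 0, 0, 0, 0.08, 0.13, -0.036, 0, 0, 0, 0])

```text
time_s: 6.0
tcp_pos: [0.5102, -0.196, 0.1644]
eef_rot: [-3.141, -0.002, 2.593]
wrist_force: [-10.2, 3.3, 28.0]
finger_gap: -0.001
finger_force: 13.6
```

Call:
arm_command(series=[0, 0, -0.002, 0, 0, 0, 0, 0, 0, -0.003, 0, 0, 0, 0, 0, 0, -0.003, 0, 0, 0, 0, 0, 0, -0.003, 0, 0, 0, 0])

```text
time_s: 6.4
tcp_pos: [0.5101, -0.1961, 0.1644]
eef_rot: [3.141, 0.0, 2.592]
wrist_force: [-8.2, 6.6, 22.3]
finger_gap: 0.001
finger_force: 11.6
```

Call:
arm_command(series=[0, 0, 0.03, 0, 0, 0, 0, 0, 0, 0.08, 0, 0, 0, 0, 0.02, -0.003, 0.12, 0, 0, 0, 0.085, 0.066, -0.008, 0.12, 0, 0, 0, 0.085, 0.066, -0.008, 0.12, 0, 0, 0, 0.085, 0.066, -0.008, 0.12, 0, 0, 0, 0.085])

```text
time_s: 7.0
tcp_pos: [0.5767, -0.205, 0.2799]
eef_rot: [-3.141, -0.002, 2.592]
wrist_force: [0.2, 0.1, -0.3]
finger_gap: 0.678
finger_force: 0.0
```

```bash
python3 - <<'E'
from h import *
s=monitor.read_state(); print(s['qpos'],s['tcp_pos'],s['finger_gap'])
out=[]
for n in ('wrist','top','scene'):
    im,d,m,C=snap(n); P=cloud(d,m,C); hsv=cv2.cvtColor(im,cv2.COLOR_RGB2HSV)
    red=((hsv[...,0]<5)|(hsv[...,0]>172))&(hsv[...,1]>150)&(hsv[...,2]>70)&(d>0)
    q=P[red&(P[...,2]>.2)&(P[...,2]<.22)]; q=q[np.hypot(q[:,0]-.576,q[:,1]+.205)<.06]
    if len(q): print(n,len(q),cv2.minEnclosingCircle((q[:,:2]*1000).astype(np.float32)),(np.percentile(q,98,0)+np.percentile(q,2,0))/2,np.median(q[:,2]))
    br=(hsv[...,0]<22)&(hsv[...,1]>90)&(d>0)&(np.hypot(P[...,0]-.576,P[...,1]+.205)<.13)&(P[...,2]>.12)
    q=P[br]; print('card z',np.percentile(q[:,2],[2,50,98]), cv2.minAreaRect((q[:,:2]*1000).astype(np.float32)))
    if n!='top': out.append(cv2.resize(im,(400,300)))
save(np.hstack(out),'s4.png')
E
```

```text
[-5.23448987e-01  3.47873827e-01  1.29326289e+00 -5.39336736e-05
  1.50279863e+00 -1.54474089e+00] [ 0.57673631 -0.20495593  0.27990582] 0.6782115755053121
wrist 2766 ((577.7532958984375, -203.92848205566406), 25.232351303100586) [ 0.57809243 -0.20373969  0.2082313 ] 0.20938157145146818
card z [0.16056702 0.16326683 0.350298  ] ((597.1412963867188, -215.93272399902344), (165.752685546875, 120.56329345703125), 59.458980560302734)
top 43 ((565.764404296875, -221.757080078125), 14.216938018798828) [ 0.5657856  -0.22175568  0.20570677] 0.20784629292072887
card z [0.15113085 0.16213878 0.4157127 ] ((574.587158203125, -203.9237518310547), (169.26707458496094, 165.9834747314453), 58.63792037963867)
scene 390 ((578.373046875, -202.95602416992188), 25.68603515625) [ 0.57744668 -0.20294855  0.20740166] 0.2103762156695685
card z [0.1328546  0.16339365 0.2111882 ] ((577.2553100585938, -204.11672973632812), (170.53839111328125, 169.22036743164062), 58.2437744140625)
```

View pics/s4.png

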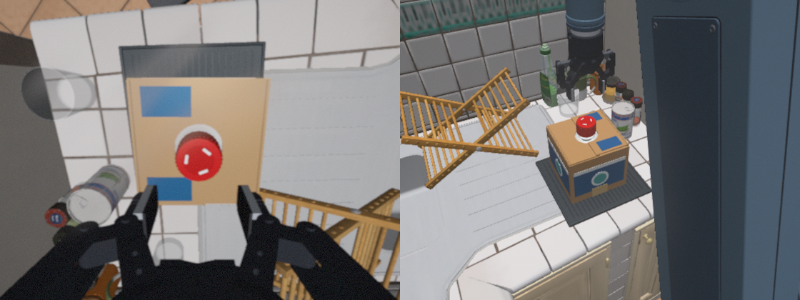

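Call:
arm_command(series=[0.001, 0.0013, 0, 0, 0, 0, 0.085, 0.001, 0.0013, 0, 0, 0, 0, 0.085, 0.001, 0.0013, -0.02, 0, 0, 0, 0.085, 0.001, 0.0013, -0.045, 0, 0, 0, 0.085, 0.001, 0.0013, -0.07, 0, 0, 0, 0.085, 0.001, 0.0013, -0.09, 0, 0, 0, 0.085, 0.001, 0.0013, -0.102, 0, 0, 0, 0.085, 0.001, 0.0013, -0.102, 0, 0, 0, 0.085], squeeze=70)

```text
time_s: 7.95
tcp_pos: [0.5765, -0.203, 0.1777]
eef_rot: [-3.141, -0.003, 2.592]
wrist_force: [-0.8, 0.3, -0.1]
finger_gap: 0.993
finger_force: 0.0
```

Call:
arm_command(series=[0, 0, 0, 0, 0, 0, 0.045, 0, 0, 0, 0, 0, 0, 0.04, 0, 0, 0, 0, 0, 0, 0.04, 0, 0, 0, 0, 0, 0, 0.04, 0, 0, 0, 0, 0, 0, 0.04, 0, 0, 0, 0, 0, 0, 0.04], squeeze=70)

```text
time_s: 8.55
tcp_pos: [0.5783, -0.204, 0.1814]
eef_rot: [-3.142, 0.003, 2.592]
wrist_force: [-1.9, 1.0, 5.6]
finger_gap: 0.583
finger_force: 71.3
```

Call:
arm_command(series=[0, 0, -0.003, 0, 0, 0, 0.04, 0, 0, -0.006, 0, 0, 0, 0.04, 0, 0, -0.006, 0, 0, 0, 0.04, 0, 0, -0.006, 0, 0, 0, 0.04])

```text
time_s: 8.95
tcp_pos: [0.5783, -0.204, 0.1766]
eef_rot: [-3.141, 0.004, 2.592]
wrist_force: [-3.6, 1.4, 12.6]
finger_gap: 0.585
finger_force: 71.9
```

Call:
arm_command(series=[0, 0, -0.003, 0, 0, 0, 0.04, 0, 0, -0.005, 0, 0, 0, 0.04, 0, 0, -0.005, 0, 0, 0, 0.04, 0, 0, -0.005, 0, 0, 0, 0.04])

```text
time_s: 9.35
tcp_pos: [0.5785, -0.2041, 0.1747]
eef_rot: [-3.141, 0.007, 2.592]
wrist_force: [-8.9, 3.6, 27.3]
finger_gap: 0.585
finger_force: 73.3
```

Call:
arm_command(series=[0, 0, 0.001, 0, 0, 0.1, 0.04, 0, 0, 0.001, 0, 0, 0.22, 0.04, 0, 0, 0.001, 0, 0, 0.34, 0.04, 0, 0, 0.001, 0, 0, 0.46, 0.04, 0, 0, 0.001, 0, 0, 0.58, 0.04, 0, 0, 0.001, 0, 0, 0.7, 0.04, 0, 0, 0.001, 0, 0, 0.82, 0.04, 0, 0, 0.001, 0, 0, 0.94, 0.04, 0, 0, 0.001, 0, 0, 1.06, 0.04, 0, 0, 0.001, 0, 0, 1.08, 0.04])

```text
time_s: 10.35
tcp_pos: [0.5792, -0.2047, 0.1747]
eef_rot: [-3.135, 0.003, -2.608]
wrist_force: [-4.7, 0.9, 20.6]
finger_gap: 0.58
finger_force: 72.6
```

```bash
python3 - <<'E'
from h import *
s=monitor.read_state(); print({k:np.round(s[k],3) for k in('qpos','tcp_pos','eef_rot','wrist_force','moment','finger_gap')})
im,d,m,C=snap('scene'); save(im[60:270,140:420].repeat(2,0).repeat(2,1),'s5.png')
E
```

```text
{'qpos': array([-0.521,  0.409,  1.462, -0.   ,  1.263, -2.625]), 'tcp_pos': array([ 0.579, -0.205,  0.175]), 'eef_rot': array([-3.135e+00,  3.000e-03, -2.608e+00]), 'wrist_force': array([-4.711,  0.904, 20.602]), 'moment': array([ 0.327,  0.805, -0.138]), 'finger_gap': np.float64(0.58)}
```

View pics/s5.png

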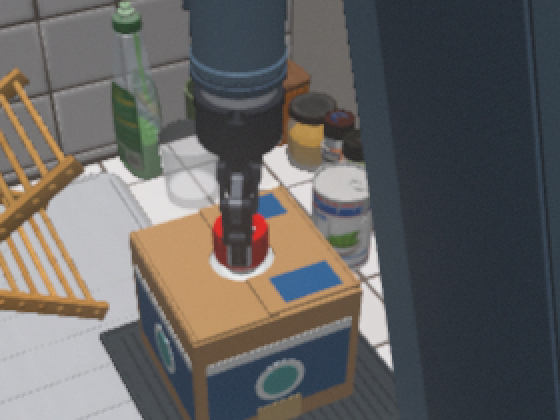

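The flaps are flat and the box has not moved; the gripper has turned about 62° with little torque left. I'll lift gently and watch the force.

Call:
arm_command(series=[0, 0, 0.004, 0, 0, 0, 0.04, 0, 0, 0.008, 0, 0, 0, 0.04, 0, 0, 0.012, 0, 0, 0, 0.04, 0, 0, 0.016, 0, 0, 0, 0.04, 0, 0, 0.016, 0, 0, 0, 0.04])

```text
time_s: 10.9
tcp_pos: [0.5777, -0.2037, 0.1858]
eef_rot: [-3.141, 0.0, -2.611]
wrist_force: [1.6, -1.8, 0.2]
finger_gap: 0.584
finger_force: 72.5
```

Call:
arm_command(series=[0, 0, 0.006, 0, 0, 0, 0.04, 0, 0, 0.012, 0, 0, 0, 0.04, 0, 0, 0.02, 0, 0, 0, 0.04, 0, 0, 0.03, 0, 0, 0, 0.04, 0, 0, 0.04, 0, 0, 0, 0.04, 0, 0, 0.05, 0, 0, 0, 0.04, 0, 0, 0.06, 0, 0, 0, 0.04, 0, 0, 0.062, 0, 0, 0, 0.04, 0, 0, 0.062, 0, 0, 0, 0.04, 0, 0, 0.062, 0, 0, 0, 0.04])

```text
time_s: 11.9
tcp_pos: [0.5773, -0.2034, 0.2469]
eef_rot: [3.141, -0.0, -2.611]
wrist_force: [-0.2, -0.0, -0.5]
finger_gap: 0.578
finger_force: 73.5
```

```bash
python3 - <<'E'
from h import *
s=monitor.read_state(); print({k:np.round(s[k],3) for k in('tcp_pos','wrist_force','finger_force')})
im,d,m,C=snap('scene'); save(im[60:270,140:420].repeat(2,0).repeat(2,1),'s6.png')
E
```

```text
{'tcp_pos': array([ 0.577, -0.203,  0.247]), 'wrist_force': array([-0.22 , -0.038, -0.528]), 'finger_force': np.float64(73.545)}
```

View pics/s6.png

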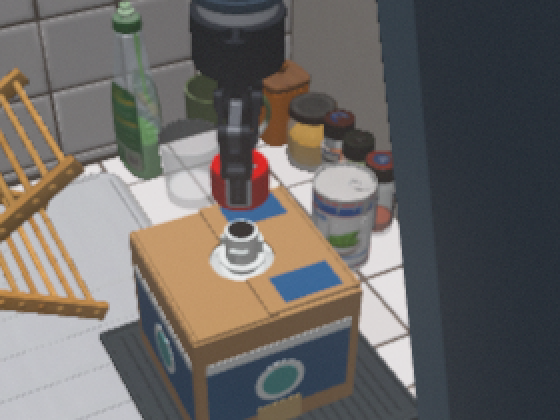

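The cap is held level above the open mouth, the flaps are shut, and the box and the things beside it have not moved.

```bash
python3 -c "
from workcell import manip
print(manip.close_job())"
```

```text
the job is handed in; nothing more can be done
None
```

The job is handed in, with no verdict returned: both flaps are folded flat (left, then right), and the red cap was pressed, turned about 62° and lifted off, and is held level roughly 40 mm above the open mouth.

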